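# Raise the display easel's sliding section onto its catch

## Robot

A 6-joint arm with a two-finger parallel gripper is mounted at the origin on the work surface. World frame = base frame: x ahead of the robot, y to its left, z up, the work surface at z = 0. Lengths are in m, angles in rad, forces in N, time in s.
With the tool pointing down it reaches from about 0.3 to 0.825 m from the base axis. Payload 5.4 kg.
Tool frame: the origin (TCP) lies at the very end of the fingers, on their centre line; the grasp point (between the pads) lies 19 mm behind it; z points along the fingers, y is the line along which they close (so a half turn about z gives the same grasp; the last joint's range is limited). The gripper opens to 92 mm and grips with 3 to 60 N. Pads are 20 mm wide; open, the fingers measure 128 mm over their backs; the gripper's body (75 mm by 189 mm) begins 69 mm behind the grasp point.
Start: joints at [1.011, 0.158, 1.597, -0, 1.386, -0.21], TCP at [0.197, 0.54, 0.215] pointing down, gripper open.
Joint ranges: [-2.91, 2.91], [-0.94, 2.29], [0.18, 2.7], [-1.29, 4.43], [0.17, 2.64], [-3, 3]. Speed limits (rad/s): [2.57, 2.57, 3.14, 3.14, 3.14, 3.14].

## Interface

Orientations are given as a rotation vector (axis times angle).
In Python, from workcell import bot gives the robot as it stands. Calls block until the motion is done:
- bot.goto(position, orientation): joint-space move of the TCP to a pose.
- bot.line_to(position, rot=None, max_speed=0.15): straight line of the TCP; rot=None keeps the orientation; max_speed is the mean speed in m/s.
- bot.set_joints(angles): joint-space move.
- bot.set_gripper(opening, newtons=None): opening from 0.0 (shut) to 1.0 (fully open); newtons is the grip in N (None keeps the last); returns when the fingers have stopped.
- bot.hold(seconds).
- bot.inverse_kinematics(position, orientation): joint angles nearest the present ones, or None.
- bot.read_camera(name): name is "scene" or "top"; returns a dict with "pixels" (384x512x3 uint8, blue, green, red), "fx", "fy", "cx", "cy" (pixels), "R" (3x3) and "t" (3): a world point X has camera coordinates R X + t. Camera axes: x right, y down, z forward; pixel columns grow to the right and rows downward; lengths in m; the calibration is good to about 2 mm. A picture is of the moment at which its call begins. There is no depth.
A pose or a line that the arm cannot do raises bot.MotionError and nothing moves.
- bot.job_done(): hands the job in; it is judged then, once.
Readings, each from a call of its own:
- bot.current_clock(): time.
- bot.current_joints(): joint angles.
- bot.current_joint_vel(): joint speeds.
- bot.current_effort(): joint torques, N m.
- bot.current_ee_pos(): TCP position.
- bot.current_tool_rot(): TCP orientation.
- bot.current_contact_force(): force on the tool from outside, world axes, zero at the start.
- bot.current_ft_torque(): the same for the moment, N m.
- bot.current_opening(): opening from 0.0 (shut) to 1.0 (fully open).
- bot.current_grip_force(): force on a finger pad.
Only numpy, scipy, OpenCV 4.12 (cv2) and the standard library are available. Lean on these libraries where they do the work, as an engineer would, in place of code of your own. Each camera call takes 0.05 s, during which the arm holds its last target. There are 200 camera calls.

## Task

Take the extending display easel's sliding section by its top wooden bar, raise it until its gravity pawl has gone past the steel rung of the catch and tipped back level, then lower it until the pawl sits on the rung and let go, so that it stays up by itself. Go gently: do not ram the rubber buffer above, do not force or drop the section onto the rung, and leave the other things on the desk where they are.

Things in the scene. Friction and masses are not known exactly. Their poses are not given: they have to be found in the camera images.
- easel: Display easel, fixed to the desk, upright. Wooden plinth 190 x 200 x 18 mm; origin on the desk in the plane of the sliding section, 12 mm from the plinth's centre towards its -x. Two aluminium uprights (tops 170 mm high) at its y = +/-69 mm guide the section straight up. Its +x is the side of post and catch (yaw within 0.5 rad of world x); its y runs along the top bar.
- bar (a point): Centre of the section's top wooden bar: 14 mm wide (easel's x), 14 mm high, 120 mm long (easel's y). 207 mm above the desk while the section is down on its stop (the start); rises with it. Take it from above, fingers closing along the easel's x; nothing stands beside or above it at its height.
- section: Sliding section: two aluminium stiles, thin steel crossbars, top bar, small ledge. 0.44 to 0.72 kg (varies) plus the 0.12 kg pawl. It only slides vertically (0 to 120 mm, about 1 N friction), and falls back if let go unsupported. Origin = easel's origin when down; z = height raised.
- pivot (a point): Pawl's pivot on the section's lower steel crossbar, 60 mm above the desk when down, 147 mm below the bar's centre. The pawl: flat dark steel finger, 6 mm thick, reaching 28.5 mm towards the easel's +x, and a block-shaped counterweight on the other side of the pivot.
- pawl (a joint): Tip angle of the gravity pawl. 0 = level; a stop prevents finger-up, so a level finger carries load on its underside. Positive = finger tipped down (to 1.2 rad). Tipping takes about 1 N at the finger; once clear it swings back level by its counterweight in about 0.2 s.
- post: Fixed aluminium post 12 x 24 mm, 178 mm high, on the plinth 64 mm to the easel's +x of the section and 38 mm to its +y (body origin = easel's origin). A steel clamp on it carries the catch (rung and buffer). The clamp's height is set differently each time and is not measured: it must be felt or seen. More than 20 N on rung or buffer is too much.
- catch_line (a point): Point on the plinth's top straight below the catch's rung, which is 22 mm to the easel's +x of the section's plane. Rung: steel bar 8 mm thick, 34 mm long along the easel's y, its axis 74 to 124 mm above the desk. The pawl sits home on it with the section raised 21 to 71 mm. When raising, the finger meets the rung about 14 mm below the seated height and tips back level about 17 mm above it.
- tab (a point): Top of the steel tab on the section (34 x 10 mm, beside the pawl) that meets the black rubber buffer hanging from the clamp, when the section is 22 mm above its seated height. The buffer is a spring: 1.2 N/mm, 6 mm travel, then solid; 3 to 7 N on it does no harm. Raising slowly, the load grows 1 to 2 N as the pawl passes the rung, falls back, then grows steadily at the buffer.
- glue: Glue bottle, 44 mm across, 130 mm tall; origin under its centre. Bystander.
- jar: Glass jar, 68 mm across, 85 mm tall; origin under its centre. Bystander.
- tape: Tape roll lying flat, 68 mm across, 18 mm high; origin under its centre. Bystander.
- brush: Brush lying on the desk. Bystander.
- cup: White ceramic cup, 72 mm across, 95 mm tall; origin under its centre. Bystander.
- washi: Small paper tape roll, 36 mm across, 15 mm high, lying on the plinth near the post. Bystander.
- weight: Steel paperweight bar, 50 x 22 x 18 mm, lying on the plinth on the robot's side. Bystander.

How it is judged:
By the outcome, as a careful person would: the job done as asked, in the order asked, and still so for the second after the job is handed in, with the robot touching nothing.
It also fails if it takes over 64 s, if anything falls off the work surface, if the arm or the gripper's body presses on something with over 40 N, if the wrist force passes 120 N, or if a joint passes its speed limit or range.

## Working session

There is one attempt and no reset: what is moved stays moved. The work goes in short steps, each a Python script; the robot and the scene stay as the last script left them, time stands still between calls to the robot, and variables do not carry over. Pictures are saved under pics/ and viewed, at most 10 in all, crops included, and the job is handed in when it is done.

```bash
mkdir -p pics; python3 - <<'E'
from workcell import bot
import cv2,numpy as np
for n in("scene","top"):
    c=bot.read_camera(n); cv2.imwrite(f"pics/{n}0.png",c["pixels"]); print(n,c["fx"],c["fy"],c["cx"],c["cy"],np.round(c["R"],4).tolist(),np.round(c["t"],4).tolist())
print(bot.current_clock(),bot.current_tool_rot())
E
```

```text
scene 482.2813846748243 482.2813846748243 249.56260483632263 188.14620654536748 [[-0.5684, 0.8227, -0.0014], [0.5211, 0.3587, -0.7744], [-0.6367, -0.4409, -0.6327]] [0.2931, -0.1618, 1.6716]
top 377.7734992955734 377.7734992955734 252.41612204961044 194.72594132833586 [[0.005, -0.9997, -0.0245], [-0.9904, -0.0016, -0.138], [0.1379, 0.025, -0.9901]] [0.0179, 0.5585, 1.2687]
0.1 [-5.46572464e-01 -3.09305388e+00  2.32728944e-03]
```

View pics/scene0.png

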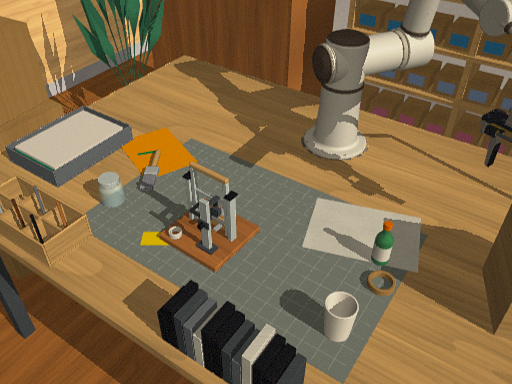

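View pics/top0.png

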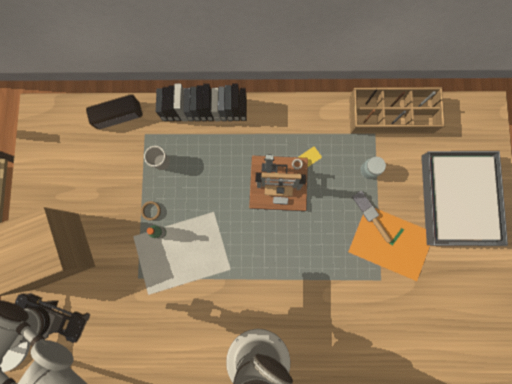

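The scene view has the easel at about (210,225), with the bar on top at (210,172). The top view has it at about (280,182). I'll enlarge both.

```bash
python3 - <<'E'
import cv2,numpy as np
a=cv2.imread("pics/top0.png")[145:220,240:320]; b=cv2.imread("pics/scene0.png")[155:275,155:265]
a=cv2.resize(a,None,fx=5,fy=5,interpolation=cv2.INTER_CUBIC); b=cv2.resize(b,None,fx=3.6,fy=5,interpolation=cv2.INTER_CUBIC)
o=np.zeros((600,800,3),np.uint8); o[:375,:400]=a; o[:600,404:800]=b[:, :396]; cv2.imwrite("pics/crop0.png",o)
E
```

```text
(no output)
```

View pics/crop0.png

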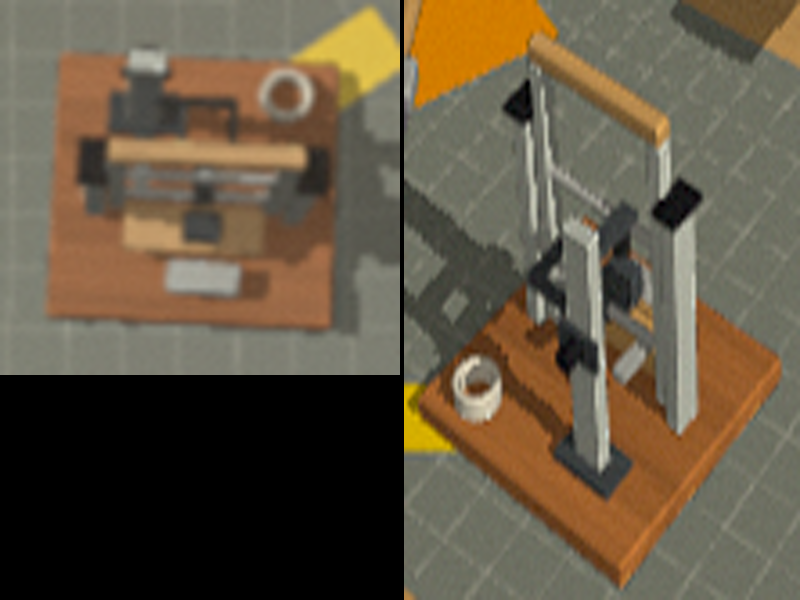

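The crops show the bar ends at top-crop (108,152) and (306,157), and at scene-crop (535,40) and (665,125). The plinth corners are clear in both. I'll fit the easel's x, y and yaw from these points.

```bash
python3 - <<'E'
from workcell import bot
import numpy as np
from scipy.optimize import least_squares
T=lambda x,y:(240+x/5-.4,145+y/5-.4); S=lambda x,y:(155+(x-404)/3.6-.4,155+y/5-.4)
# easel-frame pts: plinth centre at +12 x; x half .095/.1
X0,X1=.012-.095,.012+.095
obs=[("top",(X1,.1,.018),T(60,53)),("top",(X1,-.1,.018),T(340,66)),("top",(X0,-.1,.018),T(331,322)),("top",(X0,.1,.018),T(49,313)),
("top",(0.007,.06,.214),T(108,142)),("top",(0.007,-.06,.214),T(306,147)),
("scene",(X1,-.1,.018),S(418,400)),("scene",(X1,.1,.018),S(622,570)),("scene",(X0,.1,.018),S(780,360)),
("scene",(0,.06,.214),S(664,120)),("scene",(0,-.06,.214),S(537,38))]
C={n:bot.read_camera(n) for n in("top","scene")}
def pr(n,X):
    c=C[n];p=c["R"]@X+c["t"];return np.array([c["fx"]*p[0]/p[2]+c["cx"],c["fy"]*p[1]/p[2]+c["cy"]])
def W(q,p): 
    c,s=np.cos(q[2]),np.sin(q[2]);return np.array([q[0]+c*p[0]-s*p[1],q[1]+s*p[0]+c*p[1],p[2]])
for sel in(("top","scene"),("top",),("scene",)):
    f=lambda q:np.concatenate([pr(n,W(q,p))-o for n,p,o in obs if n in sel])
    r=least_squares(f,[.55,-.1,0]);print(sel,np.round(r.x,4));
    if len(sel)==2: q=r.x;print(np.round(r.fun.reshape(-1,2),1).tolist())
# bar alone
f=lambda q:np.concatenate([pr(n,W(q,p))-o for n,p,o in obs if p[2]>.1])
print("bar",least_squares(f,q).x)
np.save("q.npy",q)
from scipy.spatial.transform import Rotation as Ro
for yaw in(q[2],q[2]+np.pi):
    # tool z down, tool y along easel x
    y=np.array([np.cos(yaw),np.sin(yaw),0]);z=np.array([0,0,-1.]);rv=Ro.from_matrix(np.stack([np.cross(y,z),y,z],1)).as_rotvec()
    for h in(.33,.226-.038,.3): 
        j=bot.inverse_kinematics([q[0],q[1],h],rv);print(h,rv,None if j is None else np.round(j,2))
E
```

```text
('top', 'scene') [ 0.593  -0.0702 -0.0404]
[[-0.4, -0.0], [-0.2, -0.5], [0.2, 1.5], [-0.7, 0.9], [-0.1, -0.7], [0.2, -0.1], [-0.6, -0.1], [-0.2, -0.1], [0.8, -0.4], [0.3, 0.8], [-1.4, -0.4]]
('top',) [ 0.5935 -0.0707 -0.039 ]
('scene',) [ 0.5925 -0.0697 -0.0436]
bar [ 0.59149897 -0.06993941 -0.04114508]
0.33 [2.26589874 2.17607613 0.        ] [-0.32  0.17  1.36 -0.    1.61 -0.28]
0.188 [2.26589874 2.17607613 0.        ] [-0.32  0.24  1.56 -0.    1.34 -0.28]
0.3 [2.26589874 2.17607613 0.        ] [-0.32  0.17  1.41 -0.    1.56 -0.28]
0.33 [ 2.17607613 -2.26589874 -0.        ] [-0.32  0.17  1.36 -0.    1.61  2.86]
0.188 [ 2.17607613 -2.26589874 -0.        ] [-0.32  0.24  1.56 -0.    1.34  2.86]
0.3 [ 2.17607613 -2.26589874 -0.        ] [-0.32  0.17  1.41 -0.    1.56  2.86]
```

The fit agrees across both cameras to about 1 mm: easel at (0.5925, -0.070), yaw -0.041. I'll approach and grasp next.

```bash
python3 - <<'E'
from workcell import bot
import numpy as np
x,y=.5925,-.070; rv=[2.26589874,2.17607613,0]
r=lambda m:print(m,round(bot.current_clock(),2),np.round(bot.current_ee_pos(),4),np.round(bot.current_contact_force(),2),round(bot.current_opening(),3),round(bot.current_grip_force(),1))
bot.goto([x,y,.30],rv); bot.set_gripper(.6); r("above")
bot.line_to([x,y,.188],max_speed=.08); bot.hold(.2); r("down")
bot.set_gripper(0,12); bot.hold(.2); r("grip12")
E
```

```text
above 3.48 [ 0.5925 -0.07    0.3   ] [-0.56 -0.55 -0.26] 0.599 0.0
down 5.23 [ 0.5927 -0.0701  0.1883] [0.33 0.33 0.35] 0.598 0.0
grip12 6.13 [ 0.5946 -0.0701  0.188 ] [ 8.41  0.22 -5.85] 0.154 12.0
```

```bash
python3 - <<'E'
from workcell import bot
import numpy as np
r=lambda m:print(m,round(bot.current_clock(),2),np.round(bot.current_ee_pos(),4),np.round(bot.current_contact_force(),2),np.round(bot.current_ft_torque(),2),round(bot.current_opening(),3),round(bot.current_grip_force(),1))
r("0")
bot.line_to([.5946,-.0701,.188],max_speed=.02); bot.hold(.3); r("recentred")
bot.set_gripper(0,40); bot.hold(.3); r("grip40")
E
```

```text
0 6.13 [ 0.5946 -0.0701  0.188 ] [ 8.41  0.22 -5.85] [-0.06 -1.28 -0.03] 0.154 12.0
recentred 6.69 [ 0.5946 -0.0701  0.1879] [ 0.39  0.18 -1.03] [-0.07 -0.05 -0.11] 0.15 12.0
grip40 7.21 [ 0.5946 -0.0701  0.188 ] [ 0.3  -0.13 -1.12] [-0.04 -0.11 -0.08] 0.153 40.0
```

Centred, and the lateral load is gone. Now a slow raise with load monitoring.

```bash
python3 - <<'E'
from workcell import bot
import numpy as np
x,y,z0=.5946,-.0701,.188
def st():
    f=[]
    for _ in range(3): bot.hold(.02); f.append(bot.current_contact_force())
    return np.mean(f,0),bot.current_ee_pos()
base=None;log=[];h=0.
while h<.099:
    h+=.0015 if h>.003 else .001
    bot.line_to([x,y,z0+h],max_speed=.02)
    f,p=st(); log.append((round(h*1e3,1),round((p[2]-z0)*1e3,1),round(-f[2],2),round(float(np.hypot(f[0],f[1])),1)))
    if base is None and h>=.0065: base=np.median([l[2] for l in log[-2:]])
    if base is not None and -f[2]>base+3.0: print("stop"); break
    if bot.current_clock()>45: print("time");break
print(base,bot.current_clock(),bot.current_opening()); print(*log)
E
```

```text
stop
5.025 23.7083 0.1449441021569259
(1.0, np.float64(0.4), np.float64(6.37), 3.4) (2.0, np.float64(1.9), np.float64(6.84), 3.6) (3.0, np.float64(3.1), np.float64(5.34), 3.2) (4.0, np.float64(4.2), np.float64(5.04), 2.7) (5.5, np.float64(5.6), np.float64(4.87), 2.2) (7.0, np.float64(7.1), np.float64(5.18), 2.7) (8.5, np.float64(8.6), np.float64(4.3), 2.5) (10.0, np.float64(10.1), np.float64(5.19), 2.1) (11.5, np.float64(11.6), np.float64(5.17), 2.7) (13.0, np.float64(13.1), np.float64(4.91), 2.2) (14.5, np.float64(14.6), np.float64(5.19), 2.3) (16.0, np.float64(16.1), np.float64(4.92), 2.5) (17.5, np.float64(17.6), np.float64(4.88), 2.3) (19.0, np.float64(19.1), np.float64(5.41), 2.0) (20.5, np.float64(20.6), np.float64(5.0), 2.5) (22.0, np.float64(22.1), np.float64(5.16), 1.5) (23.5, np.float64(23.6), np.float64(4.79), 2.1) (25.0, np.float64(25.1), np.float64(5.23), 2.0) (26.5, np.float64(26.6), np.float64(5.16), 2.5) (28.0, np.float64(28.1), np.float64(4.86), 1.7) (29.5, np.float64(29.7), np.float64(4.78), 2.5) (31.0, np.float64(31.1), np.float64(5.36), 2.5) (32.5, np.float64(32.6
[... 859 characters left out ...]
59.7), np.float64(5.64), 1.1) (61.0, np.float64(61.2), np.float64(5.79), 1.0) (62.5, np.float64(62.6), np.float64(5.56), 1.7) (64.0, np.float64(64.2), np.float64(5.86), 1.5) (65.5, np.float64(65.7), np.float64(5.38), 1.3) (67.0, np.float64(67.2), np.float64(5.15), 1.6) (68.5, np.float64(68.7), np.float64(5.43), 0.9) (70.0, np.float64(70.2), np.float64(5.62), 1.5) (71.5, np.float64(71.7), np.float64(4.72), 1.1) (73.0, np.float64(73.1), np.float64(5.54), 0.3) (74.5, np.float64(74.6), np.float64(4.8), 0.8) (76.0, np.float64(76.2), np.float64(5.42), 0.9) (77.5, np.float64(77.5), np.float64(6.03), 1.3) (79.0, np.float64(78.8), np.float64(7.81), 2.1) (80.5, np.float64(80.3), np.float64(9.13), 2.4)
```

The signature is clear: rung met at about 41 mm, pawl past by about 71 mm, buffer touched at about 77 mm. That puts the seat at about 54.7 mm. Now I'll lower gently onto the rung.

```bash
python3 - <<'E'
from workcell import bot
import numpy as np,cv2
x,y,z0=.5946,-.0701,.188
def st():
    f=[]
    for _ in range(3): bot.hold(.02); f.append(bot.current_contact_force())
    return np.mean(f,0),bot.current_ee_pos()
bot.line_to([x,y,z0+.075],max_speed=.02); bot.hold(.4)
bot.line_to([x,y,z0+.060],max_speed=.02)
h=.060;log=[]
f,p=st();b=-f[2];print("base",b)
while h>.048:
    h-=.0005; bot.line_to([x,y,z0+h],max_speed=.01)
    f,p=st();log.append((round(h*1e3,1),round(float(p[2]-z0)*1e3,2),round(float(-f[2]),2),round(float(np.hypot(*f[:2])),1)))
    if -f[2]<.3: print("seated");break
print(bot.current_clock(),*log)
c=bot.read_camera("scene")["pixels"]
cv2.imwrite("pics/seat.png",cv2.resize(c[125:265,140:280],(600,600),interpolation=cv2.INTER_CUBIC))
E
```

```text
base 5.948444237966392
seated
28.7833 (59.5, 59.61, 5.23, 0.8) (59.0, 59.01, 5.02, 1.3) (58.5, 58.41, 5.68, 1.2) (58.0, 57.92, 6.12, 0.8) (57.5, 57.43, 5.71, 0.8) (57.0, 56.96, 5.88, 0.7) (56.5, 56.47, 5.45, 1.4) (56.0, 55.97, 5.54, 1.0) (55.5, 55.46, 5.56, 1.1) (55.0, 55.33, 3.44, 0.9) (54.5, 55.11, -0.74, 2.8)
```

View pics/seat.png

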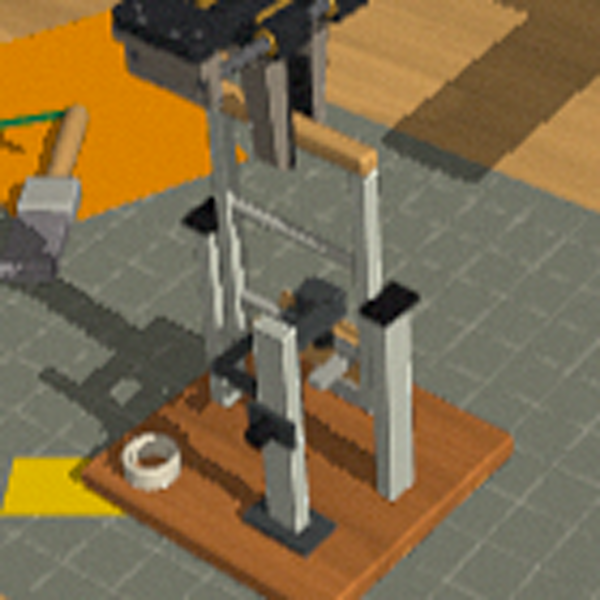

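The picture shows the section raised, with the bar at (300,135) in the fingers and the rung taking the load at 55.1 mm, as predicted. I'll release gently, back off and check.

```bash
python3 - <<'E'
from workcell import bot
import numpy as np,cv2
bot.set_gripper(0,10); bot.hold(.2); print(bot.current_contact_force())
bot.set_gripper(.5); bot.hold(.2)
p=bot.current_ee_pos();print(p,bot.current_contact_force())
bot.line_to([.5946,-.0701,.36],max_speed=.06); bot.hold(.5)
c=bot.read_camera("scene")["pixels"]; print(bot.current_clock(),bot.current_contact_force())
cv2.imwrite("pics/done.png",cv2.resize(c[125:265,140:280],(600,600),interpolation=cv2.INTER_CUBIC))
E
```

```text
[-3.73084768  2.18030091  5.42452371]
[ 0.59463118 -0.07010884  0.24252331] [-0.0515634  -0.8437419   0.43202709]
32.7417 [ 0.39658092 -0.02946358 -0.16710058]
```

View pics/done.png

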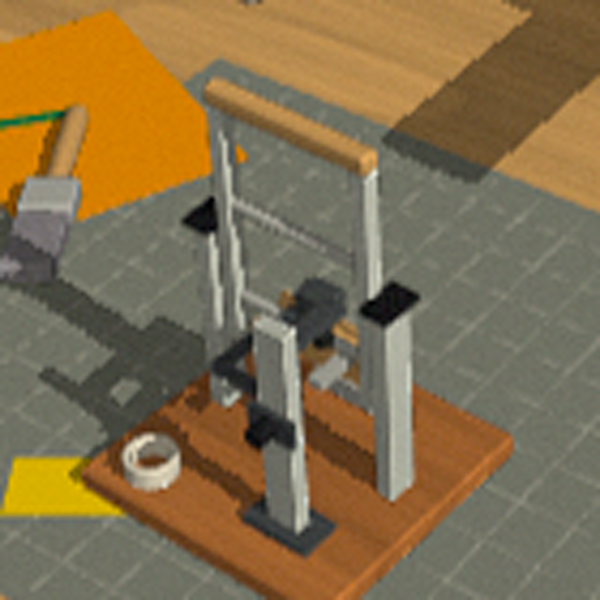

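The section stays up by itself: the bar's end is still at (370,160), as before release. The gripper is clear and the washi roll at (152,460) hasn't moved.

```bash
python3 -c "
from workcell import bot
print(bot.job_done())"
```

```text
the job is handed in; nothing more can be done
None
```

The easel's section now stands by itself with its pawl seated on the rung, about 55 mm up; the gripper is clear, and the job was handed in at about 33 s of the 64 s allowed.

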